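Clear the truing plate

TASK

The granite truing plate is needed for checking a frame: take the scraper block from its pad and wipe all five acetate offcuts off the stone into the undivided scrap pan, whichever end of the plate it stands at today, none into the divided parts tray or onto the counter. Use the scraper for this, not the fingers. Then stand the scraper back upright on its pad, leaving everything else where it is.

Things in the scene. Friction and masses are not known exactly. Their poses are not given: they have to be found in the camera images.
- plate: The granite truing plate: a grey stone slab 180 mm along its x, 260 mm along its y, on three rubber feet; its flat top, where the offcuts lie, is 60 mm above the counter. No lip around the top. At the start the last 30 mm at each short end and 18 mm along the long sides are free of offcuts. Origin: centre of its underside, on the counter (z = 0). Fixed; its yaw varies up to 0.27 rad.
- scrap_pan: The scrap pan: a plain open steel pan, no dividers, outside 220 mm (its x) by 110 mm (its y), 50 mm high, walls 2.5 mm. It stands squarely and centred against one short (180 mm) end of the plate, its +y or its -y end, with a 3 mm gap, rim 10 mm below the plate's top. Origin: centre of its underside, on the counter, 188 mm from the plate's centre. Fixed.
- parts_tray: The parts tray: a steel tray of the same outside size and height as the scrap pan, divided into six compartments with screws, hinges and nose pads. It stands in the same way against the other end of the plate. Origin: centre of its underside. Fixed.
- scraper: The scraper block, loose, 0.16 kg: aluminium foot with white nylon underside, 110 mm long (x), 26 thick (y), 22 high; on it a wooden grip 80 long (x), 22 thick (y), from 22 to 76 mm above the underside. It stands upright on the pad, lengthwise within 0.1 rad. Take it from above across the 22 mm. Origin: centre of its underside; z up through the grip.
- pad: The scraper's home: a flat black ribbed rubber pad 160 mm (its x) by 70 mm (its y), 3 mm thick, on the counter to the left or to the right of the plate and trays. Origin: centre of its underside. Fixed.
- offcut0: A loose offcut of green acetate, a straight bar 42 x 22 mm, 8 mm thick, 11 g, lying flat on the plate at the start. Origin: centre of its underside.
- offcut1: A loose offcut of green acetate, a rounded oval 40 x 22 mm, 8 mm thick, 11 g, lying flat on the plate at the start. Origin: centre of its underside.
- offcut2: A loose offcut of green acetate, a short crescent about 42 x 22 mm, 8 mm thick, 11 g, lying flat on the plate at the start. Origin: centre of its underside.
- offcut3: A loose offcut of green acetate, an L shape 36 x 29 mm (y from -13 to +16 mm), 8 mm thick, 11 g, lying flat on the plate at the start. Origin: centre of its underside.
- offcut4: A loose offcut of green acetate, a stepped wedge 34 x 25 mm, 8 mm thick, 11 g, lying flat on the plate at the start. Origin: centre of its underside.
- frame: Bystander, loose: a green acetate spectacle frame, 140 mm wide, 42 mm high, 140 mm deep, standing on its rims with its temples across the black ebony temple rest, on the other side from the pad. Origin: under the middle of its front.
- sorter_cube: Bystander, loose: an aluminium screw sorter cube of 60 mm, beyond the plate. Origin: centre of its underside.
- plier: Bystander, loose: a steel bending plier lying flat, 155 mm long (its x), on the near side, beside the robot. Origin: on the counter near its middle.
- screwdriver: Bystander, loose: a small aluminium screwdriver lying flat, 130 mm long (its x), 12 mm thick, on the near side, beside the robot. Origin: on the counter near its middle.
- lens_cleaner: Bystander, loose: a small white bottle, 42 mm across and 115 mm high, standing beyond the plate. Origin: centre of its underside.
There are look-alikes about, which are no part of the job. What is shaped like the scraper but purple is not meant. What is shaped like the scrap_pan but purple is not meant.

How it is judged:
By the outcome, as a careful person would: the job done as asked, in the order asked, and still so for the second after the job is handed in, with the robot touching nothing.
It also fails if it takes over 62 s, if anything falls off the work surface, if the arm or the gripper's body presses on something with over 40 N, if the wrist force passes 120 N, or if a joint passes its speed limit or range.

ROBOT

A 6-joint arm with a two-finger parallel gripper is mounted at the origin on the work surface. World frame = base frame: x ahead of the robot, y to its left, z up, the work surface at z = 0. Lengths are in m, angles in rad, forces in N, time in s.
With the tool pointing down it reaches from about 0.425 to 0.95 m from the base axis. Payload 3.5 kg.
Tool frame: the origin (TCP) lies between the finger pads; the fingertips stand 25 mm ahead of it and the grasp point (between the pads) lies 6 mm ahead of it; z points along the fingers, y is the line along which they close (so a half turn about z gives the same grasp; the last joint's range is limited). The gripper opens to 85 mm and grips with 20 to 120 N. Pads are 22 mm wide; open, the fingers measure 114 mm over their backs; the gripper's body (76 mm by 85 mm) begins 54 mm behind the grasp point. The pads swing forward as they close: fully open they stand 13 mm farther back than shut.
Start: joints at [1.126, 0.286, 1.577, -0, 1.279, -0.15], TCP at [0.196, 0.646, 0.256] pointing down, gripper open.
Joint ranges: [-2.77, 2.77], [-0.9, 2.22], [0.21, 2.48], [-1.53, 4.67], [0.24, 2.81], [-2.84, 2.84]. Speed limits (rad/s): [2.79, 2.79, 3.14, 3.14, 3.14, 3.14].

INTERFACE

Orientations are given as a unit quaternion [w, x, y, z].
In Python, from bench import observe, grab_frame, get_calibration, finish_job, masks_of gives the robot as it stands.
- The arm moves only by the tool play_rows, never from a script. Its arguments are lists of equal length, an entry for each row: "delta_pos": the shift along the tool's x, y, z in m, a list of three; "yaw": the turn about the tool's z in rad. In form: {"delta_pos": [[x, y, z], ...], "yaw": [yaw, ...]}. A call has 1 to 20 rows; each row shifts and turns the commanded pose from where the row before left it, along the tool's axes as they then stand; what a row does not reach is not made up. A row lasts 1/12 s, in which the tool goes at most 41.7 mm and 7.16 degrees, less where a joint would pass 70% of its speed; a pose out of reach is approached as far as the arm can. A call with a gripper value outside its range is refused whole. "claw" is the opening, from 0 (shut) to 1 (fully open), set as the call begins (left out, the last holds). The fingers move at their own pace and stop on an object; "grip_force" is the grip in N (left out, the last holds). Time passes only in rows, so rows that do not move let the fingers close. It gives the time, the measured TCP pose, the force, the opening and the grip force at its end, in the units of the state.
- observe(): the state, without advancing time (a new reading comes with each control period).
- grab_frame(name): name is "side" or "top" or "wrist"; returns (picture, depth): 480x640x3 uint8, blue, green, red; 480x640 float32, m along the optical axis (not along the pixel's ray), 0 where there is no reading.
- get_calibration(name): a dict with "intrinsics" (3x3 intrinsics, pixels), "k1" (the pictures are not rectified: a ray, as slopes to the right and down, at radius r is drawn at 1 + k1 r^2 times it, then the intrinsics apply), "R" (3x3) and "t" (3): a world point X has camera coordinates R X + t; the wrist camera has in their place "T_tool_cam" (4x4, takes a point from camera to tool coordinates, whose origin is the TCP and whose axes are the flange's). Camera axes: x right, y down, z forward; pixel columns grow to the right and rows downward; lengths in m; the calibration is good to about 2 mm. A picture is of the moment at which its call begins: read the wrist's pose just before it. get_calibration takes no time and is no camera call.
- finish_job(): hands the job in; it is judged then, once.
Trained networks look in the newest picture that a camera, given by its name, has taken for a name from the list of things; names that differ only in an ending like _2 or _b are one class to them, and where a whole thing is asked for, a point or a joint stands for the part that bears it (a point fixed in the world has none). Each returns a list of dicts, best first, with "p" (0 to 1); they miss things now and then, are a little off and sometimes report something else, mostly with a low value. They report only what shows in the picture. A call takes as long as a camera call. They do not tell look-alikes from the thing itself.
- masks_of(camera, label): "mask" (480x640 bool, what is visible of it) and "rect" ([centre column, centre row, width, height] in pixels, round what is visible of it).
The state is a dict: "time": time; "qpos": joint angles; "joint_vel": joint speeds; "joint_torque": joint torques, N m; "ee_pos": TCP position; "tool_rot": TCP orientation; "force": force on the tool from outside, world axes, zero at the start; "moment": the same for the moment, N m; "opening": finger opening in m; "grasp_force": force on a finger pad.
Only numpy, scipy, OpenCV 4.12 (cv2) and the standard library are available. Lean on these libraries where they do the work, as an engineer would, in place of code of your own. Each camera call takes 0.05 s, during which the arm holds its last target. There are 200 camera calls.

## Working session

There is one attempt and no reset: what is moved stays moved. The work goes in short steps, Python scripts to look and compute and a tool call to move; the robot and the scene stay as the last step left them, time stands still between calls to the robot, and variables do not carry over. Pictures are saved under pics/ and viewed, at most 10 in all, crops included, and the job is handed in when it is done.

Besides the shell and the picture viewer there is one more tool, called after "Emit:" by a JSON object that holds its "name" and its "arguments". play_rows: Moves the arm, as the interface text tells. Its arguments: {"type":"object","properties":{"delta_pos":{"type":"array","items":{"type":"array","items":{"type":"number"}}},"yaw":{"type":"array","items":{"type":"number"}},"claw":{"type":"number"},"grip_force":{"type":"number"}},"required":["delta_pos","yaw"]}

```bash
mkdir -p pics; cat > h.py <<'E'
import numpy as np,cv2
from bench import *
def pts(cam,depth,mask=None):
    c=get_calibration(cam);K=np.array(c["intrinsics"]);k1=c["k1"]
    v,u=np.nonzero((depth>0) if mask is None else (mask&(depth>0)))
    d=depth[v,u];x=(u-K[0,2])/K[0,0];y=(v-K[1,2])/K[1,1]
    rd=np.hypot(x,y);r=rd.copy()
    for _ in range(10): r=rd/(1+k1*r*r)
    s=np.where(rd>0,r/np.maximum(rd,1e-9),1);P=np.stack([x*s*d,y*s*d,d],1)
    if "R" in c: return (P-np.array(c["t"]))@np.array(c["R"]),u,v
    T=np.array(c["T_tool_cam"]);P=P@T[:3,:3].T+T[:3,3]
    return P,u,v
E
python3 - <<'E'
from h import *
s=observe();print({k:np.round(v,3) for k,v in s.items()})
out=[]
for cam in ["top","side"]:
    im,d=grab_frame(cam);cv2.imwrite(f"pics/{cam}0.png",im)
    np.save(f"{cam}_d.npy",d)
    for l in ["plate","scrap_pan","parts_tray","scraper","pad","offcut0","offcut1","offcut2","offcut3","offcut4"]:
        for m in masks_of(cam,l)[:3]:
            P,_,_=pts(cam,d,m["mask"])
            if len(P)<5: continue
            zt=np.percentile(P[:,2],90);Q=P[abs(P[:,2]-zt)<.006]
            r=cv2.minAreaRect(Q[:,:2].astype(np.float32)*1000)
            print(cam,l,round(m["p"],2),np.round(m["rect"]),"ztop",round(zt,3),"rect mm",np.round(r[0]),np.round(r[1]),round(r[2],1))
E
```

```text
{'time': np.float64(0.0), 'qpos': array([ 1.126,  0.287,  1.578,  0.   ,  1.279, -0.15 ]), 'joint_vel': array([ 0.002, -0.001, -0.001,  0.001, -0.001, -0.001]), 'joint_torque': array([ 1.0000e-03, -4.0598e+01, -2.9263e+01, -0.0000e+00,  6.0000e-03,
        0.0000e+00]), 'ee_pos': array([0.196, 0.645, 0.255]), 'tool_rot': array([-0.   ,  0.147,  0.989, -0.001]), 'force': array([-0.197,  0.304, -0.155]), 'moment': array([-0.064,  0.01 ,  0.031]), 'grasp_force': np.float64(0.0), 'opening': np.float64(0.086)}
top plate 0.59 [332. 239.  84.  64.] ztop 0.068 rect mm [506.   7.] [262. 179.] 76.0
top scrap_pan 0.92 [279. 227.  45.  70.] ztop 0.044 rect mm [552. 189.] [111. 224.] 76.1
top scrap_pan 0.83 [152. 243.  46.  70.] ztop 0.044 rect mm [493. 646.] [121. 225.] 80.2
top parts_tray 0.88 [385. 254.  43.  74.] ztop 0.048 rect mm [ 462. -174.] [117. 224.] 76.6
top scraper 0.85 [453. 244.  12.  30.] ztop 0.084 rect mm [ 488. -408.] [79. 23.] 1.6
top scraper 0.78 [493. 241.  27.  19.] ztop 0.081 rect mm [ 498. -556.] [22. 83.] 32.0
top pad 0.92 [448. 248.  20.  49.] ztop 0.013 rect mm [ 481. 
[... 2497 characters left out ...]
 [30. 47.] 7.9
side offcut2 0.44 [308. 246.  12.  11.] ztop 0.068 rect mm [462.  18.] [39. 26.] 55.0
side offcut2 0.44 [348. 254.  11.   9.] ztop 0.068 rect mm [529. -77.] [38. 26.] 80.9
side offcut3 0.63 [317. 262.  14.  12.] ztop 0.067 rect mm [447. -56.] [30. 47.] 7.9
side offcut3 0.44 [308. 246.  12.  11.] ztop 0.068 rect mm [462.  18.] [39. 26.] 55.0
side offcut3 0.44 [348. 254.  11.   9.] ztop 0.068 rect mm [529. -77.] [38. 26.] 80.9
side offcut4 0.63 [317. 262.  14.  12.] ztop 0.067 rect mm [447. -56.] [30. 47.] 7.9
side offcut4 0.44 [308. 246.  12.  11.] ztop 0.068 rect mm [462.  18.] [39. 26.] 55.0
side offcut4 0.44 [348. 254.  11.   9.] ztop 0.068 rect mm [529. -77.] [38. 26.] 80.9
```

View pics/top0.png

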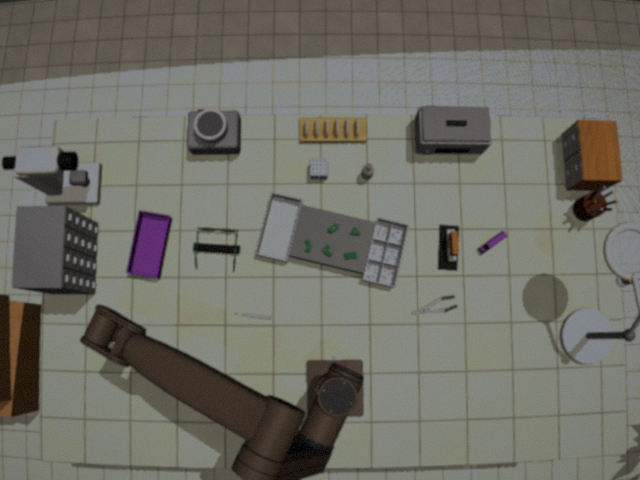

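View pics/side0.png

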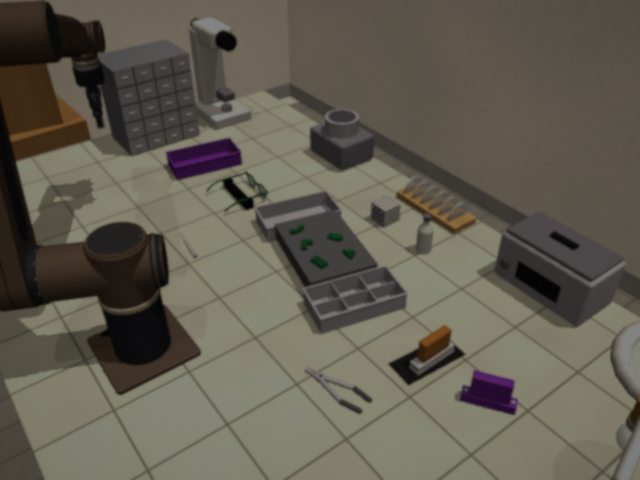

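The top view shows the plate at (332,239), the scrap pan at its left end (279,227), the divided tray at the right (385,254), and the orange scraper on its pad at (449,246). The purple scraper and purple pan are decoys. The side view agrees, with the scraper at (434,348) and five green offcuts. I'll square the tool to the world axes and move over the plate to look through the wrist camera.

Emit:
{"name": "play_rows", "arguments": {"delta_pos": [[0,0,0],[0,0,0],[0,0,0],[-0.03,-0.025,-0.016],[-0.03,-0.025,-0.016],[-0.03,-0.025,-0.016],[-0.03,-0.025,-0.016],[-0.03,-0.025,-0.016],[-0.03,-0.025,-0.016],[-0.03,-0.025,-0.016],[-0.03,-0.025,-0.016],[-0.03,-0.025,-0.016],[-0.03,-0.025,-0.016]], "yaw": [-0.0983,-0.0983,-0.0983,0,0,0,0,0,0,0,0,0,0], "claw": 1}}

```text
time: 2.18
ee_pos: [0.4934, 0.3976, 0.4153]
tool_rot: [0.0, -0.0, 1.0, 0.0]
force: [0.7, 0.0, -0.2]
opening: 0.0853
grasp_force: 0.0
```

Emit:
{"name": "play_rows", "arguments": {"delta_pos": [[0,-0.033,0],[0,-0.033,0],[0,-0.033,0],[0,-0.033,0],[0,-0.033,0],[0,-0.033,0],[0,-0.033,0],[0,-0.033,0],[0,-0.033,0],[0,-0.033,0],[0,-0.033,0],[0,-0.033,0],[0,0,0],[0,0,0]], "yaw": [0,0,0,0,0,0,0,0,0,0,0,0,0,0]}}

```text
time: 3.35
ee_pos: [0.4923, 0.0017, 0.4143]
tool_rot: [0.0, 0.002, 1.0, 0.0]
force: [-0.3, 0.7, 0.4]
opening: 0.0854
grasp_force: 0.0
```

```bash
cat >> h.py <<'E'
from scipy.spatial.transform import Rotation as Ro
def world(P,s):
    w,x,y,z=s["tool_rot"];return Ro.from_quat([x,y,z,w]).apply(P)+s["ee_pos"]
def phi(s):
    w,x,y,z=s["tool_rot"];v=Ro.from_quat([x,y,z,w]).apply([0,1,0]);return np.arctan2(v[1],v[0])
E
python3 - <<'E'
from h import *
print(np.round(get_calibration("wrist")["T_tool_cam"],3))
s=observe();im,d=grab_frame("wrist");print(s["time"],s["ee_pos"],phi(s),s["qpos"])
cv2.imwrite("pics/w1.png",im)
P,u,v=pts("wrist",d);W=world(P,s)
def rep(n,Q):
    r=cv2.minAreaRect(Q[:,:2].astype(np.float32)*1000);print(n,np.round(r[0],1),np.round(r[1],1),round(r[2],2),np.round(np.percentile(Q[:,2],[5,50,95]),4))
for l in ["plate","scrap_pan","parts_tray"]:
    for m in masks_of("wrist",l)[:2]:
        q,_,_=pts("wrist",d,m["mask"]);q=world(q,s)
        if len(q)>50: print(m["p"],m["rect"]);rep(l,q[(q[:,2]>.03)])
hsv=cv2.cvtColor(im,cv2.COLOR_BGR2HSV);g=((hsv[...,0]>40)&(hsv[...,0]<85)&(hsv[...,1]>110)).astype(np.uint8)
n,lab,st,c=cv2.connectedComponentsWithStats(g)
for i in range(1,n):
    if st[i,4]>60:
        q,_,_=pts("wrist",d,lab==i)
        if len(q)>5: rep("green %s"%c[i].round(),world(q,s))
E
```

```text
[[ 0.001 -0.951 -0.31   0.079]
 [ 1.     0.001  0.     0.001]
 [-0.    -0.31   0.951 -0.117]
 [ 0.     0.     0.     1.   ]]
3.35 [0.49225843 0.00173013 0.41434167] 1.5674081490479912 [-2.03076058e-01 -2.04559915e-01  1.80126117e+00  3.33600179e-04
  1.54485119e+00 -1.77049284e+00]
0.9 [312.6, 179.5, 241.1, 194.0]
plate [510.5   5.7] [267.  189.9] 76.41 [0.0577 0.0592 0.0606]
0.56 [454.4, 212.7, 139.7, 186.4]
scrap_pan [550.1 184.5] [123.9 224.7] 76.73 [0.0318 0.047  0.0504]
0.7 [163.8, 142.8, 121.1, 206.9]
parts_tray [ 462.  -174.3] [118.4 224.2] 76.52 [0.0317 0.0428 0.0502]
0.44 [308.0, 216.8, 31.2, 24.4]
parts_tray [541.9   2.5] [22.3 41.6] 33.92 [0.0636 0.0672 0.0687]
```

View pics/w1.png

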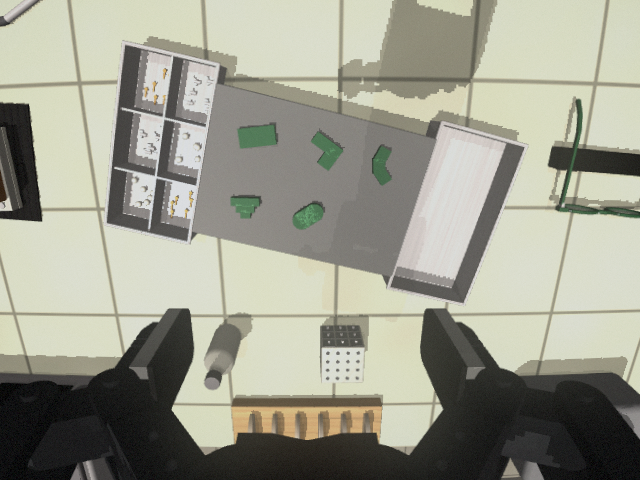

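The wrist view shows the plate centred near (312,180), the scrap pan at right (455,212), the parts tray at left (164,143), and all five green offcuts on the stone. Next I go over to the scraper.

Emit:
{"name": "play_rows", "arguments": {"delta_pos": [[0,-0.034,0.008],[0,-0.034,0.008],[0,-0.034,0.008],[0,-0.034,0.008],[0,-0.034,0.008],[0,-0.034,0.008],[0,-0.034,0.008],[0,-0.034,0.008],[0,-0.034,0.008],[0,-0.034,0.008],[0,-0.034,0.008],[0,-0.034,0.008],[0,0,0],[0,0,0]], "yaw": [0,0,0,0,0,0,0,0,0,0,0,0,0,0]}}

```text
time: 4.72
ee_pos: [0.4927, -0.405, 0.3166]
tool_rot: [-0.001, 0.0, 1.0, 0.001]
force: [-1.2, 0.4, 0.3]
opening: 0.0855
grasp_force: 0.0
```

```bash
python3 - <<'E'
from h import *
s=observe();im,d=grab_frame("wrist");print(s["time"],s["ee_pos"],phi(s),s["qpos"])
cv2.imwrite("pics/w2.png",im)
def rep(n,Q):
    r=cv2.minAreaRect(Q[:,:2].astype(np.float32)*1000);print(n,np.round(r[0],1),np.round(r[1],1),round(r[2],2),np.round(np.percentile(Q[:,2],[5,50,95]),4))
for l in ["scraper","pad"]:
    for m in masks_of("wrist",l)[:2]:
        q,_,_=pts("wrist",d,m["mask"]);q=world(q,s)
        print(m["p"],m["rect"])
        for a,b in [(-.01,.012),(.018,.035),(.07,.09)]:
            k=q[(q[:,2]>a)&(q[:,2]<b)]
            if len(k)>50: rep((l,a),k)
E
```

```text
4.7167 [ 0.49266046 -0.40501807  0.31656035] 1.5704121059273046 [-8.47085855e-01  1.67818150e-01  1.60709112e+00  3.92957415e-04
  1.36984105e+00 -2.41757937e+00]
0.81 [159.1, 189.2, 106.9, 83.1]
('scraper', -0.01) [ 504.1 -571.8] [ 31.  139.4] 34.61 [-0.0019  0.0023  0.0109]
('scraper', 0.018) [ 497.4 -559.2] [ 26.7 111.1] 34.28 [0.0195 0.0212 0.0308]
('scraper', 0.07) [ 497.3 -558.9] [22.6 80.3] 34.33 [0.0728 0.0748 0.0762]
0.68 [298.1, 180.3, 29.5, 109.3]
('scraper', 0.018) [ 487.6 -411. ] [110.  26.] 1.22 [0.0227 0.0242 0.0262]
('scraper', 0.07) [ 488. -411.] [80.4 22.1] 1.32 [0.076  0.078  0.0793]
```

View pics/w2.png

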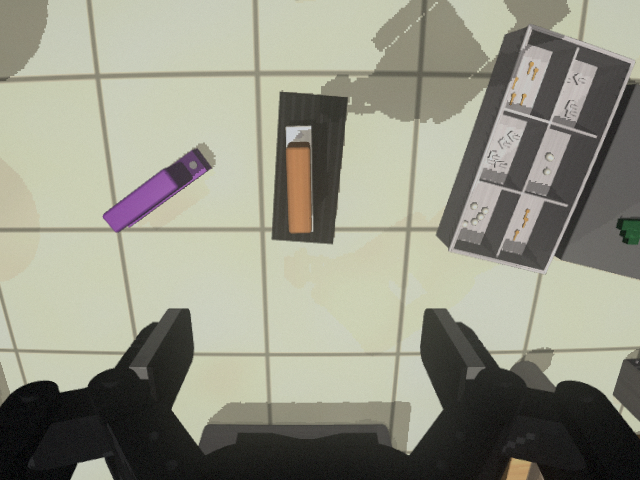

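The orange scraper is at (299,188) on its pad, and the purple decoy is at left. Descending on the orange one.

Emit:
{"name": "play_rows", "arguments": {"delta_pos": [[0.0047,-0.006,0.029],[0,0,0.029],[0,0,0.029],[0,0,0.029],[0,0,0.029],[0,0,0.029],[0,0,0.029],[0,0,0.029],[0,0,0.006],[0,0,0.006],[0,0,0.006],[0,0,0.006],[0,0,0],[0,0,0]], "yaw": [-0.022,0,0,0,0,0,0,0,0,0,0,0,0,0]}}

```text
time: 6.03
ee_pos: [0.4882, -0.4114, 0.0635]
tool_rot: [0.001, -0.011, 1.0, -0.001]
force: [0.5, -0.2, 0.3]
opening: 0.0854
grasp_force: 0.0
```

Emit:
{"name": "play_rows", "arguments": {"delta_pos": [[0,0,0],[0,0,0],[0,0,0],[0,0,0],[0,0,0],[0,0,0],[0,0,0],[0,0,0]], "yaw": [0,0,0,0,0,0,0,0], "claw": 0, "grip_force": 70}}

```text
time: 6.7
ee_pos: [0.4878, -0.4111, 0.0626]
tool_rot: [0.0, -0.011, 1.0, -0.0]
force: [-0.7, -0.2, 0.6]
opening: 0.0214
grasp_force: 68.8
```

```bash
python3 - <<'E'
from h import *
s=observe();print(s,phi(s))
E
```

```text
{'time': 6.7, 'qpos': array([-8.59130595e-01,  4.23359474e-01,  1.78490596e+00, -6.04536517e-05,
        9.32917151e-01, -2.45191477e+00]), 'joint_vel': array([-0.00029348,  0.00100127,  0.00152245,  0.00083688,  0.00219455,
       -0.00205227]), 'joint_torque': array([ 1.22299623e-01, -3.97238266e+01, -2.36354756e+01,  1.48063176e-02,
       -7.35388719e-02, -5.38558845e-03]), 'ee_pos': array([ 0.48778017, -0.41111047,  0.06260393]), 'tool_rot': array([ 1.13628242e-04, -1.10116983e-02,  9.99939348e-01, -1.72389945e-04]), 'force': array([-0.69680285, -0.18090999,  0.57781787]), 'moment': array([ 0.01667868,  0.03510759, -0.02397861]), 'grasp_force': 68.81461143493652, 'opening': 0.021352416734892913} 1.5928201302449916
```

Emit:
{"name": "play_rows", "arguments": {"delta_pos": [[0,0,-0.01],[0,0,-0.02],[0,0,-0.025],[0,0,-0.025],[0,0,-0.025],[0,0,-0.025],[0,0,-0.01]], "yaw": [0,0,0,0,0,0,0]}}

```text
time: 7.28
ee_pos: [0.4887, -0.412, 0.2069]
tool_rot: [0.002, -0.011, 1.0, -0.002]
force: [-0.2, -1.2, -0.7]
opening: 0.0214
grasp_force: 68.5
```

Emit:
{"name": "play_rows", "arguments": {"delta_pos": [[0,0,0],[0,0,0],[0,0,0],[0.01224,0.02868,0],[0.01224,0.02868,0],[0.01224,0.02868,0],[0.01224,0.02868,0],[0.01224,0.02868,0],[0.01224,0.02868,0],[0.01224,0.02868,0],[0.01224,0.02868,0],[0.01224,0.02868,0],[0.01224,0.02868,0],[0,0,0],[0,0,0],[0,0,0]], "yaw": [0.087,0.087,0.087,0,0,0,0,0,0,0,0,0,0,0,0,0]}}

```text
time: 8.62
ee_pos: [0.4365, -0.1034, 0.202]
tool_rot: [-0.0, 0.119, 0.993, -0.0]
force: [0.3, -1.0, -2.1]
opening: 0.0215
grasp_force: 69.1
```

```bash
cat > st.py <<'E'
from h import *
import sys
s=observe();c=np.array([.5065,.005]);a=-.239;ex=np.array([np.cos(a),np.sin(a)]);ey=np.array([-np.sin(a),np.cos(a)])
d=s["ee_pos"][:2]-c
print("t",s["time"],"ee",s["ee_pos"].round(4),"plate xy mm",(1000*d@ex).round(1),(1000*d@ey).round(1),"phi-",round(phi(s)-np.pi/2-a,4),"F",s["force"].round(1),"grip",s["opening"],s["grasp_force"],"quat",s["tool_rot"].round(4))
E
cat > look.py <<'E'
from st import *
im,dp=grab_frame("wrist");cv2.imwrite(f"pics/{sys.argv[1]}.png",im)
P,u,v=pts("wrist",dp);W=world(P,s)
hsv=cv2.cvtColor(im,cv2.COLOR_BGR2HSV)[v,u];e=W[:,:2]-c
g=(hsv[:,0]>45)&(hsv[:,0]<85)&(hsv[:,1]>90)&(abs(W[:,2])<.2)
M=np.zeros(im.shape[:2],np.uint8);M[v[g],u[g]]=1
n,lab,stt,cc=cv2.connectedComponentsWithStats(M);L=lab[v,u]
for i in range(1,n):
    k=L==i
    if k.sum()>40:
        x,y=1000*e[k]@ex,1000*e[k]@ey;print("green px",cc[i].round(),"n",k.sum(),"x",np.percentile(x,[1,99]).round(),"y",np.percentile(y,[1,99]).round(),"z",np.median(W[k,2]).round(3))
E
python3 look.py w3
```

```text
t 8.6167 ee [ 0.4365 -0.1034  0.202 ] plate xy mm -42.3 -121.9 phi- 0.0007 F [ 0.3 -1.  -2.1] grip 0.021461538602838136 69.12540435791016 quat [-1.000e-04  1.189e-01  9.929e-01 -2.000e-04]
green px [595. 227.] n 1166 x [-66. -26.] y [65. 88.] z 0.067
green px [503. 224.] n 1461 x [-63. -28.] y [-8. 25.] z 0.067
green px [386. 228.] n 1457 x [-58. -30.] y [-88. -51.] z 0.067
green px [482. 331.] n 1188 x [18. 50.] y [-9. 22.] z 0.067
green px [389. 332.] n 334 x [26. 44.] y [-69. -54.] z 0.067
```

View pics/w3.png

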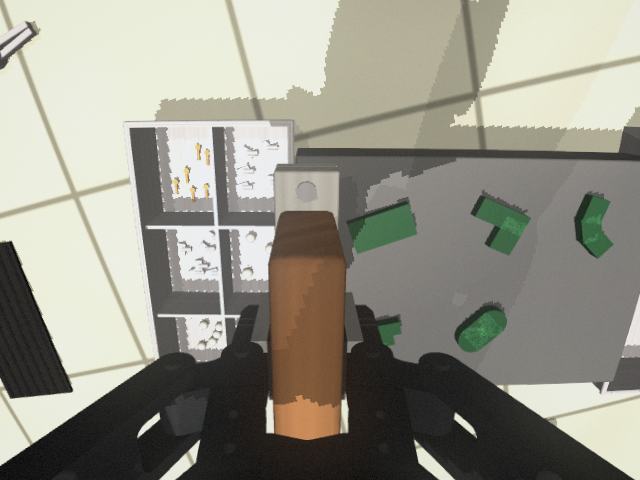

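The scraper is held upright, aligned with the plate at its tray end, with three offcuts in the near lane and two in the far lane. Lowering.

Emit:
{"name": "play_rows", "arguments": {"delta_pos": [[0,0,0.012],[0,0,0.012],[0,0,0.012],[0,0,0.012],[0,0,0.012],[0,0,0.012],[0,0,0.003],[0,0,0.003],[0,0,0.003],[0,0,0],[0,0,0],[0,0,0]], "yaw": [0,0,0,0,0,0,0,0,0,0,0,0]}}

```text
time: 9.67
ee_pos: [0.4371, -0.1036, 0.1219]
tool_rot: [0.001, 0.119, 0.993, -0.0]
force: [-0.4, 0.9, -1.7]
opening: 0.0213
grasp_force: 69.1
```

```bash
python3 st.py
```

```text
t 9.6667 ee [ 0.4371 -0.1036  0.1219] plate xy mm -41.8 -121.9 phi- 0.0 F [-0.4  0.9 -1.7] grip 0.021320101595619062 69.11171793937683 quat [ 6.000e-04  1.192e-01  9.929e-01 -2.000e-04]
```

Emit:
{"name": "play_rows", "arguments": {"delta_pos": [[0,0,0.001],[0,0.008,0],[0,0.015,0],[0,0.015,0],[0,0.015,0],[0,0.015,0],[0,0.015,0],[0,0.015,0],[0,0.015,0],[0,0.015,0],[0,0.015,0],[0,0.015,0]], "yaw": [0,0,0,0,0,0,0,0,0,0,0,0]}}

```text
time: 10.67
ee_pos: [0.4741, 0.0516, 0.1205]
tool_rot: [0.0, 0.119, 0.993, 0.0]
force: [1.2, -0.2, -1.5]
opening: 0.0214
grasp_force: 69.2
```

Emit:
{"name": "play_rows", "arguments": {"delta_pos": [[0,0.015,0],[0,0.015,0],[0,0.015,0],[0,0.015,0],[0,0.01,0],[0,0.01,0],[0,0.01,0],[0,0.01,0],[0,0.01,0],[0,0.01,0],[0,0.01,0],[0,0,0],[0,0,0]], "yaw": [0,0,0,0,0,0,0,0,0,0,0,0,0]}}

```text
time: 11.75
ee_pos: [0.5048, 0.1769, 0.1202]
tool_rot: [-0.0, 0.119, 0.993, -0.0]
force: [0.3, 0.0, -1.6]
opening: 0.0214
grasp_force: 69.3
```

```bash
python3 look.py w4
```

```text
t 11.75 ee [0.5048 0.1769 0.1202] plate xy mm -42.3 166.7 phi- 0.0012 F [ 0.3  0.  -1.6] grip 0.02139413270539695 69.33597564697266 quat [-1.000e-04  1.186e-01  9.929e-01 -2.000e-04]
green px [601. 124.] n 1175 x [-165.  -57.] y [308. 328.] z 0.035
green px [271. 225.] n 61 x [-58. -50.] y [144. 148.] z 0.011
green px [624. 226.] n 64 x [-54. -50.] y [358. 376.] z 0.005
green px [631. 250.] n 101 x [-50. -46.] y [343. 352.] z 0.038
green px [605. 253.] n 122 x [-49. -43.] y [327. 338.] z 0.037
green px [ 22. 402.] n 2055 x [17. 50.] y [-5. 24.] z 0.067
```

View pics/w4.png

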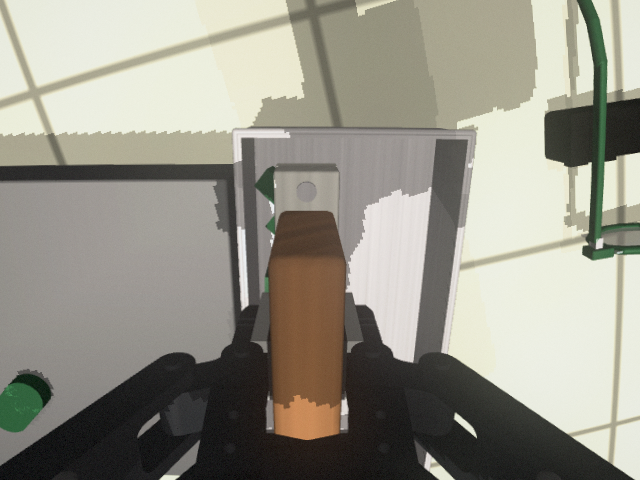

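The near lane's pieces lie in the pan under the foot, and the oval still waits in the far lane. Lifting, then back to the far lane start.

Emit:
{"name": "play_rows", "arguments": {"delta_pos": [[0,0,-0.025],[0,0,-0.025],[-0.0067,-0.024,0],[-0.0067,-0.024,0],[-0.0067,-0.024,0],[-0.0067,-0.024,0],[-0.0067,-0.024,0],[-0.0067,-0.024,0],[-0.0067,-0.024,0],[-0.0067,-0.024,0],[-0.0067,-0.024,0],[-0.0067,-0.024,0],[-0.0067,-0.024,0],[-0.0067,-0.024,0],[0,0,0],[0,0,0]], "yaw": [0,0,0,0,0,0,0,0,0,0,0,0,0,0,0,0]}}

```text
time: 13.13
ee_pos: [0.5143, -0.1237, 0.1702]
tool_rot: [-0.0, 0.121, 0.993, 0.0]
force: [1.2, 0.8, -1.9]
opening: 0.0214
grasp_force: 69.4
```

```bash
python3 look.py w5
```

```text
t 13.1333 ee [ 0.5143 -0.1237  0.1702] plate xy mm 38.1 -123.2 phi- -0.0032 F [ 1.2  0.8 -1.9] grip 0.021363600871096834 69.36083436012268 quat [-2.000e-04  1.208e-01  9.927e-01  1.000e-04]
green px [525. 240.] n 1941 x [18. 50.] y [-9. 22.] z 0.067
green px [397. 248.] n 1478 x [27. 53.] y [-86. -55.] z 0.067
```

Emit:
{"name": "play_rows", "arguments": {"delta_pos": [[0,0,0.012],[0,0,0.012],[0,0,0.012],[0,0,0.008],[0,0,0.003],[0,0,0.003],[0,0,0],[0,0,0]], "yaw": [0,0,0,0,0,0,0,0]}}

```text
time: 13.85
ee_pos: [0.5152, -0.1224, 0.1205]
tool_rot: [0.0, 0.119, 0.993, -0.0]
force: [0.0, -1.0, -0.9]
opening: 0.0213
grasp_force: 69.4
```

Emit:
{"name": "play_rows", "arguments": {"delta_pos": [[0,0.008,0],[0,0.015,0],[0,0.015,0],[0,0.015,0],[0,0.015,0],[0,0.015,0],[0,0.015,0],[0,0.015,0],[0,0.015,0],[0,0.015,0],[0,0.015,0],[0,0.015,0],[0,0.015,0]], "yaw": [0,0,0,0,0,0,0,0,0,0,0,0,0]}}

```text
time: 14.93
ee_pos: [0.5595, 0.0616, 0.1205]
tool_rot: [0.0, 0.119, 0.993, 0.0]
force: [0.9, -0.7, -1.9]
opening: 0.0212
grasp_force: 69.3
```

Emit:
{"name": "play_rows", "arguments": {"delta_pos": [[0,0.015,0],[0,0.015,0],[0,0.01,0],[0,0.01,0],[0,0.01,0],[0,0.01,0],[0,0.01,0],[0,0.01,0],[0,0.01,0],[0,0,0],[0,0,0],[0,0,-0.025],[0,0,-0.03],[0,0,-0.03],[0,-0.02,0],[0,-0.03,0],[0,-0.03,0],[0,-0.02,0],[0,0,0]], "yaw": [0,0,0,0,0,0,0,0,0,0,0,0,0,0,0,0,0,0,0]}}

```text
time: 16.52
ee_pos: [0.5584, 0.0568, 0.2052]
tool_rot: [-0.0, 0.121, 0.993, -0.001]
force: [1.1, 1.0, -0.9]
opening: 0.0212
grasp_force: 69.3
```

```bash
python3 look.py w6
```

```text
t 16.5167 ee [0.5584 0.0568 0.2052] plate xy mm 38.1 62.6 phi- -0.0038 F [ 1.1  1.  -0.9] grip 0.021242913928127865 69.31675672531128 quat [-3.000e-04  1.211e-01  9.926e-01 -9.000e-04]
```

View pics/w6.png

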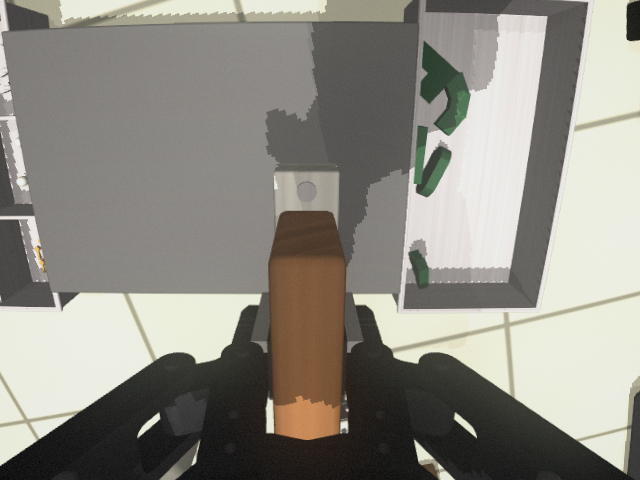

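The stone is clear, and five offcuts lie in the scrap pan at (430,70), (455,105), (420,155), (433,172) and (419,268). I'm returning the scraper to its pad.

Emit:
{"name": "play_rows", "arguments": {"delta_pos": [[-0.00264,-0.02945,0],[-0.00264,-0.02945,0],[-0.00264,-0.02945,0],[-0.00264,-0.02945,0],[-0.00264,-0.02945,0],[-0.00264,-0.02945,0],[-0.00264,-0.02945,0],[-0.00264,-0.02945,0],[-0.00264,-0.02945,0],[-0.00264,-0.02945,0],[-0.00264,-0.02945,0],[-0.00264,-0.02945,0],[-0.00264,-0.02945,0],[-0.00264,-0.02945,0],[-0.00264,-0.02945,0],[-0.00264,-0.02945,0]], "yaw": [0,0,0,0,0,0,0,0,0,0,0,0,0,0,0,0]}}

```text
time: 17.9
ee_pos: [0.489, -0.4084, 0.2051]
tool_rot: [0.0, 0.119, 0.993, 0.0]
force: [0.4, 0.4, -2.2]
opening: 0.0213
grasp_force: 69.5
```

Emit:
{"name": "play_rows", "arguments": {"delta_pos": [[0,0,0],[0,0,0],[0,0,0],[0,0,0],[0,0,0]], "yaw": [-0.087,-0.087,-0.087,0,0]}}

```text
time: 18.32
ee_pos: [0.4892, -0.4071, 0.205]
tool_rot: [-0.0, -0.01, 1.0, 0.0]
force: [-0.8, 0.6, -2.6]
opening: 0.0213
grasp_force: 69.7
```

```bash
python3 look.py w7|head -1; python3 - <<'E'
from h import *
s=observe();im,d=grab_frame("wrist")
print(phi(s))
for m in masks_of("wrist","pad")[:1]:
    q,_,_=pts("wrist",d,m["mask"]);q=world(q,s);q=q[(q[:,2]>-.01)&(q[:,2]<.012)]
    print(m["p"],cv2.minAreaRect(q[:,:2].astype(np.float32)*1000))
E
```

```text
t 18.3167 ee [ 0.4892 -0.4071  0.205 ] plate xy mm 80.7 -404.5 phi- 0.2594 F [-0.8  0.6 -2.6] grip 0.021276151643237155 69.71456408500671 quat [-1.000e-04 -1.020e-02  9.999e-01  2.000e-04]
1.5913911831799754
0.81 ((482.02996826171875, -402.51739501953125), (70.9340591430664, 160.31521606445312), 85.64199829101562)
```

Emit:
{"name": "play_rows", "arguments": {"delta_pos": [[0.006,0.0035,0],[0,0,0.02],[0,0,0.02],[0,0,0.02],[0,0,0.02],[0,0,0.02],[0,0,0.02],[0,0,0.006],[0,0,0.006],[0,0,0.006],[0,0,0],[0,0,0]], "yaw": [0.09,0,0,0,0,0,0,0,0,0,0,0]}}

```text
time: 19.47
ee_pos: [0.4831, -0.4045, 0.0681]
tool_rot: [0.0, 0.034, 0.999, -0.0]
force: [-0.4, 0.2, -1.4]
opening: 0.0212
grasp_force: 69.8
```

Emit:
{"name": "play_rows", "arguments": {"delta_pos": [[0,0,0.001],[0,0,0.001],[0,0,0.001],[0,0,0.001],[0,0,0],[0,0,0]], "yaw": [0,0,0,0,0,0]}}

```text
time: 19.97
ee_pos: [0.4827, -0.4041, 0.0633]
tool_rot: [-0.0, 0.034, 0.999, 0.0]
force: [-0.0, 0.3, -2.3]
opening: 0.021
grasp_force: 69.8
```

Emit:
{"name": "play_rows", "arguments": {"delta_pos": [[0,0,0.0005],[0,0,0.0005],[0,0,0],[0,0,0]], "yaw": [0,0,0,0]}}

```text
time: 20.3
ee_pos: [0.4828, -0.4042, 0.0626]
tool_rot: [0.0, 0.034, 0.999, -0.0]
force: [0.0, 0.9, 0.3]
opening: 0.0213
grasp_force: 70.0
```

Contact: the weight is off the wrist. Releasing and rising.

Emit:
{"name": "play_rows", "arguments": {"delta_pos": [[0,0,0],[0,0,0],[0,0,0],[0,0,0],[0,0,0],[0,0,0],[0,0,0],[0,0,0]], "yaw": [0,0,0,0,0,0,0,0], "claw": 1}}

```text
time: 20.97
ee_pos: [0.4827, -0.4041, 0.0623]
tool_rot: [0.0, 0.034, 0.999, 0.0]
force: [-0.1, -1.4, -0.3]
opening: 0.0855
grasp_force: 0.0
```

Emit:
{"name": "play_rows", "arguments": {"delta_pos": [[0,0,-0.01],[0,0,-0.02],[0,0,-0.03],[0,0,-0.03],[0,0,-0.03],[0,0,-0.03],[0,0,-0.03],[0,0,-0.03],[0,0,-0.03],[0,0,-0.03],[0,0.03,0],[0,0.03,0],[0,0.03,0],[0,0.03,0],[0,0.03,0],[0,0.03,0],[0,0,0],[0,0,0]], "yaw": [0,0,0,0,0,0,0,0,0,0,0,0,0,0,0,0,0,0]}}

```text
time: 22.47
ee_pos: [0.495, -0.2233, 0.3334]
tool_rot: [0.001, 0.033, 0.999, -0.001]
force: [-1.0, -1.3, -0.6]
opening: 0.0855
grasp_force: 0.0
```

```bash
python3 look.py w8; python3 - <<'E'
from h import *
im,d=grab_frame("side");cv2.imwrite("pics/side1.png",im)
w=cv2.imread("pics/w8.png");cv2.imwrite("pics/both.png",np.hstack([cv2.resize(w,(400,300)),cv2.resize(im[120:440,160:587],(400,300))]))
E
```

```text
t 22.4667 ee [ 0.495  -0.2233  0.3334] plate xy mm 42.9 -224.6 phi- 0.1737 F [-1.  -1.3 -0.6] grip 0.08549927262507474 0.0 quat [ 6.000e-04  3.260e-02  9.995e-01 -6.000e-04]
```

View pics/both.png

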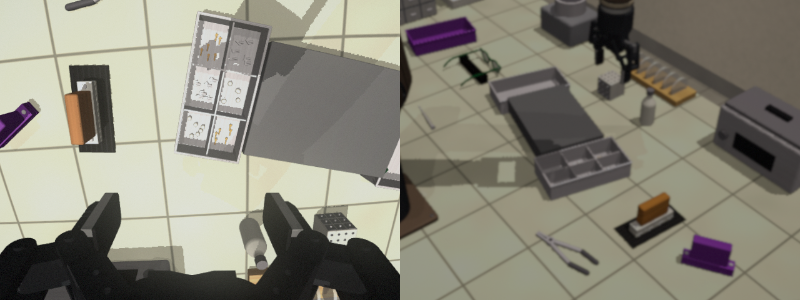

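The scraper stands upright on its pad, (85,112) on the left and (653,212) on the right. The stone is bare, the tray is unchanged and the bystanders are in place, so I'm handing in.

```bash
python3 -c "
from bench import finish_job
print(finish_job())"
```

```text
the job is handed in; nothing more can be done
None
```

The job is handed in: all five offcuts were wiped into the scrap pan with the scraper, which now stands upright on its pad; the final pictures show nothing else moved, and it took about 22.5 s.

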